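# Snap the cover plate onto the slicer carriage

## Robot

A 7-joint arm with a two-finger parallel gripper is mounted at the origin on the work surface. World frame = base frame: x ahead of the robot, y to its left, z up, the work surface at z = 0. Lengths are in mm, angles in rad, forces in N, time in s.
With the tool pointing down it reaches from about 400 to 875 mm from the base axis. Payload 4.4 kg.
Tool frame: the origin (TCP) lies between the finger pads; the fingertips stand ctrl.tip_reach ahead of it and the grasp point (between the pads) lies 8 mm behind it (ctrl.tip_reach is the distance from the TCP to the fingertips, in mm); z points along the fingers, y is the direction in which the jaws open and shut (so a half turn about z gives the same grasp; the last joint's range is limited). The gripper opens to 85 mm and grips with 20 to 120 N. Pads are 22 mm wide; open, the fingers measure 114 mm over their backs; the gripper's body (76 mm by 85 mm) begins 54 mm behind the grasp point. The pads swing forward as they close: fully open they stand 13 mm farther back than shut.
Start: joints at [-1.248, 0.628, 0.038, 1.517, -0.027, 0.996, -0.02], TCP at [246.379, 601.511, 242.313] pointing down, gripper open.
Joint ranges: [-3.06, 3.06], [-0.37, 2.12], [-1.25, 1.32], [0.18, 2.47], [-1.1, 4.24], [0.23, 1.98], [-2.94, 2.94]. Speed limits (rad/s): [2.57, 2.57, 3.14, 3.14, 3.14, 3.14, 3.14].

## Interface

Orientations are given as [roll, pitch, yaw] about the fixed x, y, z axes, in that order (R = Rz(yaw) Ry(pitch) Rx(roll)).
In Python, from cell import status, viewer, order, ctrl gives the robot as it stands.
- The arm moves only by the tool play_rows, never from a script. Its argument "series" is a list of rows, each a list of 5 numbers: the shift along the tool's x, y, z in cm, then the turn about the tool's z in degrees, then the closure, from 0 (fully open) to 1 (shut). In form: [[x, y, z, yaw, gripper], ...]. A call has 1 to 8 rows; each row is the pose to reach, as a shift and turn from the pose commanded when the call began, along the tool's axes at that moment; what a row does not reach only later rows make up. A row lasts 1/10 s, in which the tool goes at most 50 mm and 8.59 degrees, less where a joint would pass 70% of its speed; a pose out of reach is approached as far as the arm can. A call with a gripper value outside its range is refused whole. The fingers move at their own pace and stop on an object; the grip force is fixed at half the most. Time passes only in rows, so rows that repeat a pose let the fingers close. It gives the time, the measured TCP pose, the force and the opening at its end, in the units of the state.
- status.read_state(): the state, without advancing time (a new reading comes with each control period).
- viewer.get_image(name): name is "side" or "top"; returns a dict with "img" (400x640x3 uint8, red, green, blue), "vfov" (degrees; the focal length in pixels is half the picture's height over the tangent of half this angle, whatever the lens; pixels are square), "cx", "cy" (the principal point, pixels), "dist_coeffs" ([k1, k2, p1, p2, k3] as OpenCV has them; the pictures are not rectified), "rvec" (rotation vector, rad) and "tvec" (3), from world to camera coordinates, as OpenCV has them. Camera axes: x right, y down, z forward; pixel columns grow to the right and rows downward; lengths in mm; the calibration is good to about 2 mm. A picture is of the moment at which its call begins. There is no depth.
- order.finish_job(): hands the job in, once; it reports no verdict.
The state is a dict: "clock": time; "qpos": joint angles; "qd": joint speeds; "tau": joint torques, N m; "eef_pos": TCP position; "tool_rot": TCP orientation; "force": force on the tool from outside, world axes, zero at the start; "torque": the same for the moment, N m; "width": finger opening in mm.
Only numpy, scipy, OpenCV 4.12 (cv2) and the standard library are available. Lean on these libraries where they do the work, as an engineer would, in place of code of your own. Each camera call takes 0.05 s, during which the arm holds its last target. There are 200 camera calls.

## Task

Clip the white cover plate with the finger rib back onto the sliding carriage of the vegetable slicer: set it between the carriage's backstop and front lip and press it straight down until both snap hooks have clicked over its edges and it lies flat and fully home. Leave the other things on the table where they are, and let go at the end.

Things in the scene. Friction and masses are not known exactly. Their poses are not given: they have to be found in the camera images.
- plate_mid (a point): The loose cover plate, white plastic, 0.2 kg: 130 mm (its x) by 150 mm (its y) by 8 mm thick, with one upright finger rib in the middle of its top, 44 mm long (along x), 12 mm thick (along y), rising 36 mm above the plate's top. The point: plate's centre, 22 mm above the underside; z up. Starts flat on the table, rib up. The same after half a turn.
- plate: The same cover plate; origin at the centre of its underside, axes as above. Home: underside on the carriage bed, its x along the machine's x, either way round.
- machine: The fixed vegetable slicer: aluminium body 190 mm (its x) by 270 mm (its y), 44 mm high, with two rails along its y that carry a grey carriage up to 75 mm. Origin: centre of its underside, on the table; z up.
- travel_mid (a point): Point fixed to the slicer, mid-travel, at the height of the carriage bed (75 mm above the table). The carriage (bed 130 mm in x, 170 mm in y) was left with its centre anywhere within 30 mm of this point along the machine's y (x offset 0); where is not reported: look or feel for it. Its slide is stiff: a bump under 40 N does not move it. Axes as the machine's.
- hook_line (a point): Mid-travel, at the height of the hooks' tops, 22 mm over the bed. On the carriage, from its bed's centre: two snap hooks at x = +/-66 mm, 30 mm wide in y, bending outwards; slopes lead down to barbs reaching in to x = +/-61 mm, 9.5 mm over the bed. Backstop at the +y end: inner face y = +76.5 mm, 80 mm long in x, 40 mm high. Round lip at the -y end: inner face y = -76.5 mm, 6 mm high.
- press_level (a point): Mid-travel, at the height of the plate's top when home, 83 mm above the table. Set on the hooks, the plate rests on their slopes, underside about 16 mm over the bed; each side then takes about 10 to 20 N, pressed on the plate 42 mm from its centre towards that hook (free there between rib and barb), to click onto the bed. A side not clicked stays 1.5 mm or more too high.
- shaker: Bystander: glass shaker with a steel cap, 42 mm across, 85 mm high.
- jar: Bystander: amber glass jar, 72 mm across, 110 mm high.
- bowl: Bystander: white bowl, 130 mm across, 55 mm high.
- cup: Bystander: steel cup, 74 mm across, 75 mm high.
- round_lid: Bystander: white round container lid with a knob, 100 mm across, 28 mm high; not the cover plate.
- spatula: Bystander: spatula, 240 mm long, lying on the table.
Things that resemble listed ones, but are neither listed nor needed, are in the scene too. Leave any blue look-alike of the plate alone.

How it is judged:
By the outcome, as a careful person would: the job done as asked, in the order asked, and still so for the second after the job is handed in, with the robot touching nothing.
It also fails if it takes over 66 s, if anything falls off the work surface, if the arm or the gripper's body presses on something with over 40 N, if the wrist force passes 120 N, or if a joint passes its speed limit or range.

## Working session

There is one attempt and no reset: what is moved stays moved. The work goes in short steps, Python scripts to look and compute and a tool call to move; the robot and the scene stay as the last step left them, time stands still between calls to the robot, and variables do not carry over. Pictures are saved under pics/ and viewed, about 8 in all and at most 12, crops included, and the job is handed in when it is done.

Besides the shell and the picture viewer there is one more tool, called after "Request:" by a JSON object that holds its "name" and its "arguments", one argument or row to a line. play_rows: Moves the arm, as the interface text tells. Its arguments: {"type":"object","properties":{"series":{"type":"array","items":{"type":"array","items":{"type":"number"}}}},"required":["series"]}

```bash
ls; mkdir -p pics
cat > h.py <<'E'
import cv2,numpy as np
from cell import status,viewer,order,ctrl
def grab(n):
    d=viewer.get_image(n); f=200/np.tan(np.radians(d['vfov'])/2)
    d['K']=np.array([[f,0,d['cx']],[0,f,d['cy']],[0,0,1.]]); d['D']=np.array(d['dist_coeffs'],float)
    d['R']=cv2.Rodrigues(np.array(d['rvec'],float))[0]; d['t']=np.array(d['tvec'],float).reshape(3); return d
def unproj(d,uv,z):
    uv=np.array(uv,float).reshape(-1,1,2); n=cv2.undistortPoints(uv,d['K'],d['D']).reshape(-1,2)
    r=np.c_[n,np.ones(len(n))]@d['R']; c=-d['R'].T@d['t']; z=np.broadcast_to(z,len(n))
    return c+r*((z-c[2])/r[:,2])[:,None]
def proj(d,P): return cv2.projectPoints(np.array(P,float).reshape(-1,1,3),np.array(d['rvec'],float),d['t'],d['K'],d['D'])[0].reshape(-1,2)
def save(n,img): cv2.imwrite('pics/'+n,img[:,:,::-1])
E
python3 - <<'E'
from h import *
a=grab('top');b=grab('side')
save('top0.png',a['img']);save('side0.png',b['img'])
for d in(a,b): print(-d['R'].T@d['t'],d['vfov'],d['D'])
print(ctrl.tip_reach,status.read_state())
E
```

```text
pics
[ 353.70489841   17.13913126 1373.26700058] 43.49288943613189 [-0.07544055  0.          0.          0.          0.        ]
[ 105.88049601 -909.88456894  987.64559848] 42.581666457189534 [-0.14254245  0.          0.          0.          0.        ]
11.0 {'clock': 0.1, 'qpos': array([-1.24783686,  0.62922439,  0.03846701,  1.51831322, -0.02701769,
        0.9963107 , -0.02001954]), 'qd': array([-5.82084932e-05, -1.05618538e-03, -1.23455266e-03, -3.38213716e-03,
       -2.37750549e-03, -1.20487306e-03, -2.54547687e-04]), 'tau': array([ 1.84401782e-03, -5.64534831e+01,  1.23012152e+00, -1.93974119e+01,
        1.12531459e-02,  5.40285211e-03, -8.57212882e-06]), 'eef_pos': array([246.14140359, 600.98058187, 241.4859339 ]), 'tool_rot': array([-3.13985553e+00,  1.54141600e-05,  2.75278501e+00]), 'force': array([-0.62512331, -0.23231343, -0.52409585]), 'torque': array([-0.01400653, -0.05774075, -0.01924305]), 'width': 85.60452092137955}
```

View pics/top0.png

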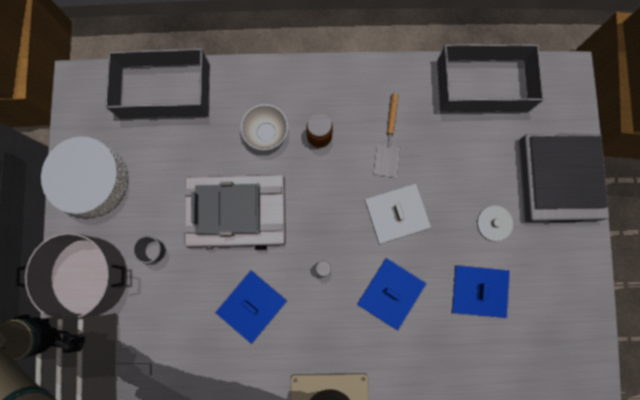

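View pics/side0.png

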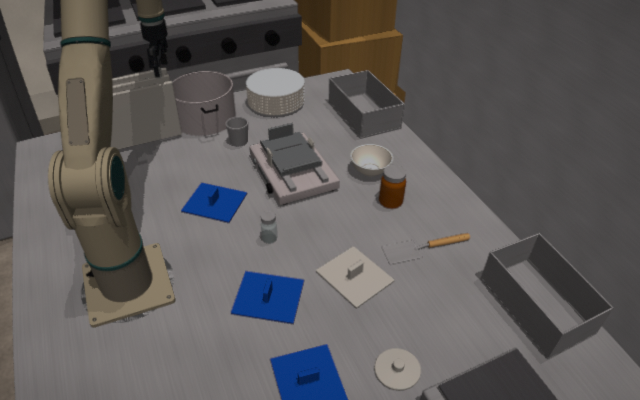

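Top view: the white plate with its rib is at (398,213). Things it could be taken for are the blue plates at (251,307), (392,293) and (481,291), and the round lid with a knob at (495,223). I choose the white square one. The slicer is at (235,211), with the carriage backstop at its left end. One close crop of both follows.

Run:
```python
from h import *
a=grab('top')['img']
c1=cv2.resize(a[170:255,175:300],None,fx=6,fy=6,interpolation=cv2.INTER_CUBIC)[:, :]
c2=cv2.resize(a[175:255,355:445],None,fx=6,fy=6,interpolation=cv2.INTER_CUBIC)
c1=np.clip(c1.astype(float)*1.3,0,255).astype(np.uint8)
save('m.png',c1);save('p.png',c2)
b=grab('side')['img']
save('ms.png',cv2.resize(b[115:205,235:350],None,fx=6,fy=6,interpolation=cv2.INTER_CUBIC))
g=a.astype(int); m=((g.min(2)>140)).astype(np.uint8); print(a[225,385],a[240,440])
```

```text
[155 158 164] [122 118 121]
```

View pics/m.png

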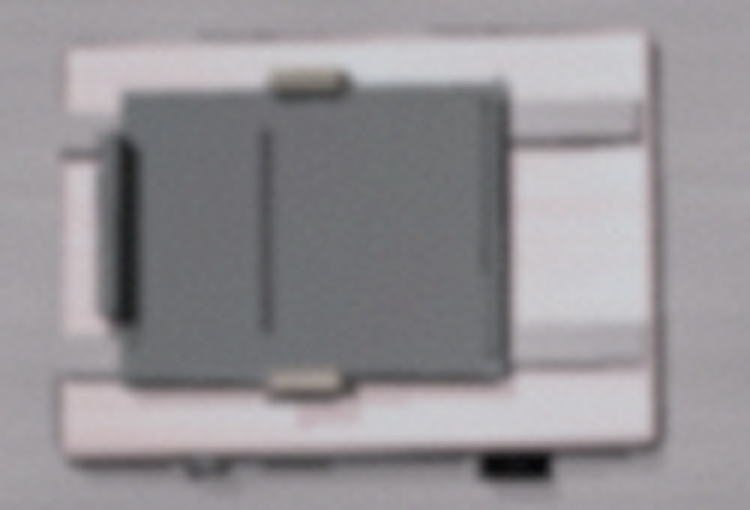

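View pics/p.png

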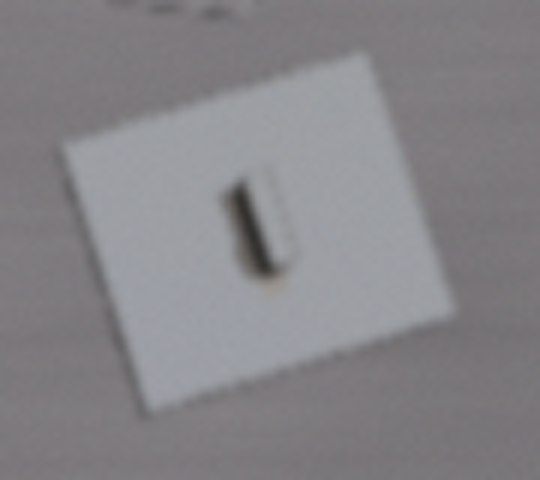

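View pics/ms.png

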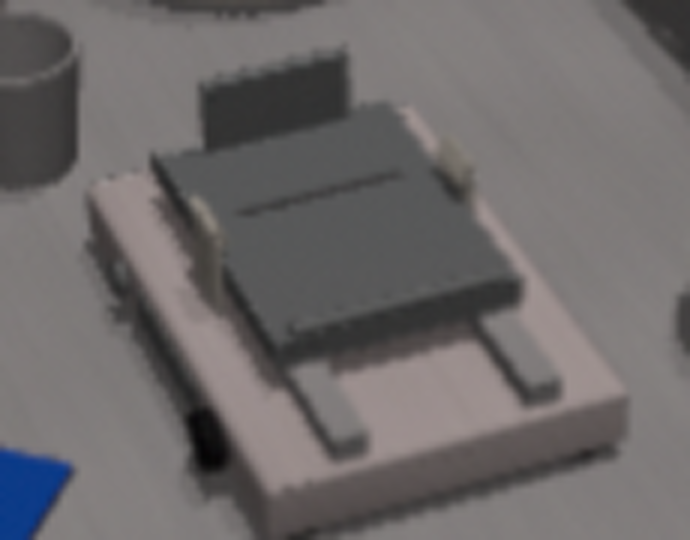

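```bash
cat > meas.py <<'E'
from h import *
d=grab('top')
def up(pts,o,z): return unproj(d,(np.array(pts)+.5)/6-.5+np.array(o),z)
def fit(Q,L): # order given; local coords matched
    L=np.array(L,float); q=Q[:,:2]; lc=L.mean(0);qc=q.mean(0)
    H=(L-lc).T@(q-qc); a=np.arctan2(H[0,1]-H[1,0],H[0,0]+H[1,1]); R=np.array([[np.cos(a),-np.sin(a)],[np.sin(a),np.cos(a)]])
    return qc-R@lc,a,(q-qc-(L-lc)@R.T).round(1)
P=up([(65,143),(368,55),(455,312),(150,410)],(355,175),8)
print('plate',P.round(1)[:,:2],[np.linalg.norm(P[i]-P[i-1]).round(1) for i in range(4)],fit(P,[(65,75),(65,-75),(-65,-75),(-65,75)]))
B=up([(125,92),(507,85),(507,380),(128,385)],(175,170),75)
print('bed',B.round(1)[:,:2],[np.linalg.norm(B[i]-B[i-1]).round(1) for i in range(4)],fit(B,[(65,85),(65,-85),(-65,-85),(-65,85)]))
M=up([(65,45),(648,32),(655,445),(62,460)],(175,170),44)
print('mach',[np.linalg.norm(M[i]-M[i-1]).round(1) for i in range(4)],fit(M,[(95,135),(95,-135),(-95,-135),(-95,135)]))
print('hooks',up([(310,80),(307,382)],(175,170),97).round(1)[:,:2])
print('ribtop',up([(260,222)],(355,175),44).round(1))
E
python3 meas.py
```

```text
plate [[ 574.6 -112.5]
 [ 613.5 -254.1]
 [ 493.4 -289.1]
 [ 451.  -147.7]] [np.float64(128.5), np.float64(146.8), np.float64(125.1), np.float64(147.6)] (array([ 533.11026637, -200.84301784]), np.float64(0.28003418857399937), array([[-0.3, -1.7],
       [-2.8,  0.9],
       [ 2. ,  1.8],
       [ 1.1, -1. ]]))
bed [[607.8 342. ]
 [607.7 172.9]
 [477.5 173.1]
 [478.  338.7]] [np.float64(129.8), np.float64(169.1), np.float64(130.1), np.float64(165.7)] (array([542.74072467, 256.67361847]), np.float64(0.003646027056644102), array([[ 0.3,  0.1],
       [-0.4,  1. ],
       [-0.5,  1.6],
       [ 0.5, -2.7]]))
mach [np.float64(188.1), np.float64(264.7), np.float64(186.4), np.float64(264.4)] (array([542.83992399, 244.34908023]), np.float64(0.007824941700211798), array([[-0.8, -2.4],
       [-2. ,  2.8],
       [ 1.6,  2.6],
       [ 1.1, -3. ]]))
hooks [[607.2 255.8]
 [476.  256.1]]
ribtop [[ 531.6 -195.3   44. ]]
```

```bash
cat > go.py <<'E'
import sys
from h import *
from scipy.spatial.transform import Rotation as Ro
s=status.read_state(); p=s['eef_pos']; R=Ro.from_euler('xyz',s['tool_rot'])
t=np.array([float(v) for v in sys.argv[1:5]])  # x y z yaw
w=(t[3]-s['tool_rot'][2]+np.pi)%(2*np.pi)-np.pi
print('shift cm',(R.inv().apply(t[:3]-p)/10).round(2),'turn deg',round(-np.degrees(w),1))
print(s['clock'],p.round(1),s['tool_rot'].round(4),'q',s['qpos'].round(2),'F',s['force'].round(1),'w',s['width'].round(1))
E
python3 go.py 533 -200.5 241 3.42
```

```text
shift cm [-56.93 -63.32   0.14] turn deg -38.2Traceback (most recent call last):
  File "go.py", line 8, in <module>
    print(s['clock'],p.round(1),s['tool_rot'].round(4),'q',s['qpos'].round(2),'F',s['force'].round(1),'w',s['width'].round(1))
                                                                                                          ^^^^^^^^^^^^^^^^
AttributeError: 'float' object has no attribute 'round'
```

Request:
{"name": "play_rows", "arguments": {
  "series": [
    [-3.3,-3.7,0,-5,0],
    [-6.7,-7.4,0,-10,0],
    [-10,-11.1,0,-15,0],
    [-13.4,-14.8,0,-20,0],
    [-16.7,-18.6,0,-25,0],
    [-20,-22.3,0,-30,0],
    [-23.4,-26,0,-35,0],
    [-26.7,-29.7,0,-38.2,0]
  ]
}}

```text
clock: 1.05
eef_pos: [381.4, 223.6, 242.5]
tool_rot: [3.141, 0.001, -2.86]
force: [0.9, 0.4, -0.3]
width: 85.5
```

```bash
sed -i "s/s\['width'\].round(1)/round(s['width'],1)/" go.py; python3 go.py 533 -200.5 200 3.42
```

```text
shift cm [ -2.8  -44.95   4.25] turn deg 0.2
1.05 [381.4 223.6 242.5] [ 3.1415e+00  8.0000e-04 -2.8605e+00] q [-0.5   0.34 -0.12  2.07  0.06  0.74  1.19] F [ 0.9  0.4 -0.3] w 85.5
```

Request:
{"name": "play_rows", "arguments": {
  "series": [
    [-2.8,-44.9,4.2,0,0.35],
    [-2.8,-44.9,4.2,0,0.35],
    [-2.8,-44.9,4.2,0,0.35],
    [-2.8,-44.9,4.2,0,0.35],
    [-2.8,-44.9,4.2,0,0.35],
    [-2.8,-44.9,4.2,0,0.35],
    [-2.8,-44.9,4.2,0,0.35],
    [-2.8,-44.9,4.2,0,0.35]
  ]
}}

```text
clock: 1.85
eef_pos: [514.2, -152.0, 205.0]
tool_rot: [3.142, 0.0, -2.864]
force: [1.4, -0.1, 0.6]
width: 55.6
```

```bash
python3 go.py 533 -200.5 80 3.42
```

```text
shift cm [-0.48 -5.18 12.5 ] turn deg -0.0
1.85 [ 514.2 -152.   205. ] [ 3.1416e+00  3.0000e-04 -2.8638e+00] q [ 0.28  0.51 -0.06  1.88  0.04  0.75  2.04] F [ 1.4 -0.1  0.6] w 55.6
```

Request:
{"name": "play_rows", "arguments": {
  "series": [
    [-0.5,-5.2,3,0,0.35],
    [-0.5,-5.2,7,0,0.35],
    [-0.5,-5.2,12,0,0.35],
    [-0.5,-5.2,12,0,0.35],
    [-0.5,-5.2,12,0,0.35]
  ]
}}

```text
clock: 2.35
eef_pos: [532.4, -198.1, 85.0]
tool_rot: [3.14, -0.002, -2.863]
force: [1.0, -0.1, 1.2]
width: 55.5
```

```bash
python3 go.py 533 -200.5 25 3.42
python3 - <<'E'
from h import *
a=grab('top')['img'];b=grab('side')['img']
x=cv2.resize(a[165:265,345:455],None,fx=3.6,fy=4,interpolation=cv2.INTER_CUBIC)
y=cv2.resize(b[220:320,300:410],None,fx=3.6,fy=4,interpolation=cv2.INTER_CUBIC)
save('c1.png',np.hstack([x,y]))
E
```

```text
shift cm [-0.   -0.25  6.  ] turn deg -0.0
2.35 [ 532.4 -198.1   85. ] [ 3.1402e+00 -1.6000e-03 -2.8632e+00] q [ 0.34  0.73 -0.05  1.87  0.06  0.54  2.1 ] F [ 1.  -0.1  1.2] w 55.5
```

View pics/c1.png

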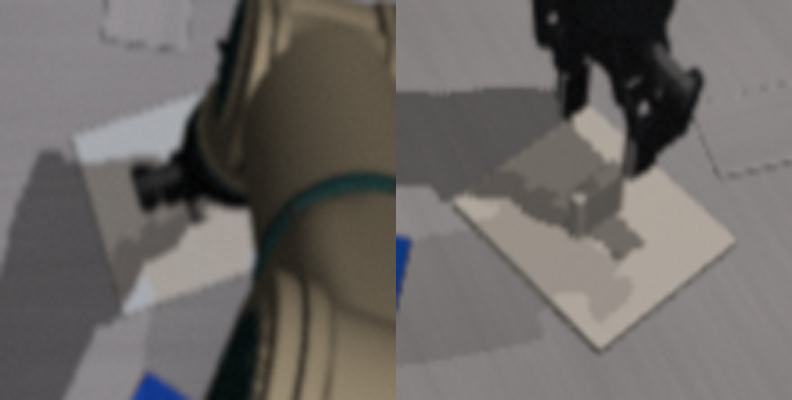

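The side crop shows the rib at about (595,210) with the jaws straddling it. I descend and grip.

Request:
{"name": "play_rows", "arguments": {
  "series": [
    [0,-0.25,3,0,0.35],
    [0,-0.25,5,0,0.35],
    [0,-0.25,6,0,0.35],
    [0,-0.25,6,0,0.35],
    [0,-0.25,6,0,1],
    [0,-0.25,6,0,1],
    [0,-0.25,6,0,1],
    [0,-0.25,6,0,1]
  ]
}}

```text
clock: 3.25
eef_pos: [534.3, -200.9, 26.4]
tool_rot: [-3.141, 0.002, -2.863]
force: [-1.0, 1.6, 6.2]
width: 11.1
```

```bash
python3 go.py 533 -200.5 225 3.42
```

```text
shift cm [  0.08   0.06 -19.86] turn deg -0.0
3.25 [ 534.3 -200.9   26.4] [-3.1409e+00  1.6000e-03 -2.8635e+00] q [ 0.34  0.83 -0.04  1.89  0.07  0.42  2.09] F [-1.   1.6  6.2] w 11.1
```

Request:
{"name": "play_rows", "arguments": {
  "series": [
    [0,0,0,0,1],
    [0,0,-0.5,0,1],
    [0,0,-2.5,0,1],
    [0,0,-6,0,1],
    [0,0,-10,0,1],
    [0,0,-14,0,1],
    [0,0,-17,0,1],
    [0,0,-18,0,1]
  ]
}}

```text
clock: 4.05
eef_pos: [535.0, -201.7, 208.7]
tool_rot: [-3.138, 0.005, -2.864]
force: [0.0, -1.0, -1.8]
width: 10.9
```

```bash
python3 go.py 542 256 206 3.1466
python3 - <<'E'
from h import *
a=grab('top')['img'];b=grab('side')['img']
x=cv2.resize(a[135:285,325:475],None,fx=2.66,fy=2.66,interpolation=cv2.INTER_CUBIC)
y=cv2.resize(b[150:300,280:430],None,fx=2.66,fy=2.66,interpolation=cv2.INTER_CUBIC)
save('c2.png',np.hstack([x,y]))
E
```

```text
shift cm [-13.21  43.83   0.18] turn deg 15.6
4.05 [ 535.  -201.7  208.7] [-3.1381  0.0049 -2.864 ] q [ 0.35  0.55 -0.06  1.78  0.05  0.8   2.12] F [ 0.  -1.  -1.8] w 10.9
```

View pics/c2.png

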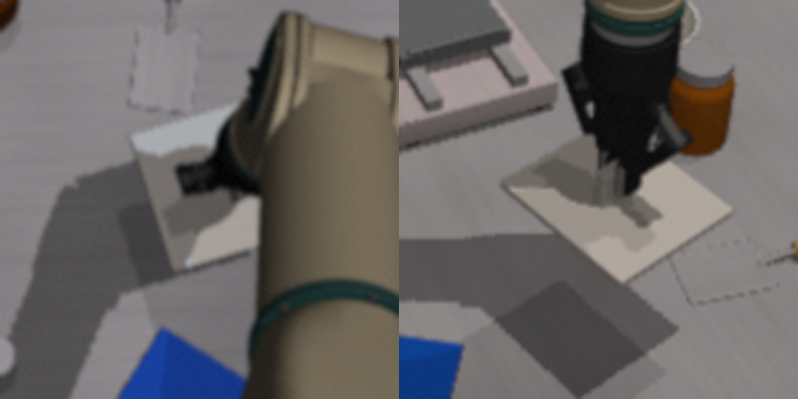

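The plate hangs level in the grip. I now measure its offset in the hand from the side-view corners: left (502,185), bottom (622,283), right (733,212).

Run:
```python
from h import *
d=grab('side'); s=status.read_state()
pts=np.array([(502,185),(622,283),(733,212)],float)-[399,0]
P=unproj(d,(pts+.5)/2.66-.5+[280,150],190)[:,:2]; print(P.round(1))
d1=np.linalg.norm(P[1]-P[0]),np.linalg.norm(P[2]-P[1]);c=(P[0]+P[2])/2
print(d1,'c',c,np.degrees(np.arctan2(*(P[2]-P[1])[::-1])),np.degrees(np.arctan2(*(P[1]-P[0])[::-1])))
y=s['tool_rot'][2]; o=c-s['eef_pos'][:2]
print('offset in tool xy',o@[np.cos(y),np.sin(y)],o@[np.sin(y),-np.cos(y)])
```

```text
[[ 451.4 -153.1]
 [ 493.1 -292.1]
 [ 614.9 -258.6]]
(np.float64(145.07791147429995), np.float64(126.31873122219682)) c [ 533.16734167 -205.82675997] 15.386718107216781 -73.31502344076046
offset in tool xy 1.1807708327273854 -4.679780471130253
```

Request:
{"name": "play_rows", "arguments": {
  "series": [
    [-1.2,4,0,1.5,1],
    [-2.4,8,0,3,1],
    [-3.6,12,0,4.5,1],
    [-4.8,16,0,6,1],
    [-6,20,0,8,1],
    [-7.2,24,0,10,1],
    [-8.4,28,0,12,1],
    [-9.6,32,0,14,1]
  ]
}}

```text
clock: 5.0
eef_pos: [536.4, 134.2, 202.6]
tool_rot: [-3.14, -0.004, -3.11]
force: [0.7, -0.6, -1.6]
width: 11.3
```

```bash
python3 go.py 543 253 155 3.1466
```

```text
shift cm [-1.06 11.86  4.74] turn deg 1.5
5.0 [536.4 134.2 202.6] [-3.1402 -0.0045 -3.1095] q [-0.31  0.54  0.02  1.83 -0.01  0.78  1.32] F [ 0.7 -0.6 -1.6] w 11.3
```

Request:
{"name": "play_rows", "arguments": {
  "series": [
    [-0.3,4,0,0.7,1],
    [-0.6,8,0,1.5,1],
    [-1,11,2,1.5,1],
    [-1,11.8,4.2,1.5,1],
    [-1,11.8,4.2,1.5,1],
    [-1,11.8,4.2,1.5,1],
    [-1,11.8,4.2,1.5,1]
  ]
}}

```text
clock: 5.7
eef_pos: [544.6, 249.5, 163.2]
tool_rot: [-3.14, 0.0, -3.136]
force: [-0.5, 0.2, -2.1]
width: 10.9
```

```bash
python3 go.py 543 253 121.5 3.1466
python3 - <<'E'
from h import *
a=grab('top')['img'];b=grab('side')['img']
x=cv2.resize(a[150:270,170:310],None,fx=2.8,fy=2.8,interpolation=cv2.INTER_CUBIC)
y=cv2.resize(b[90:210,220:360],None,fx=2.8,fy=2.8,interpolation=cv2.INTER_CUBIC)
save('c3.png',np.hstack([x,y]))
E
```

```text
shift cm [0.16 0.35 4.17] turn deg 0.0
5.7 [544.6 249.5 163.2] [-3.1405e+00  1.0000e-04 -3.1364e+00] q [-0.49  0.65  0.03  1.74 -0.02  0.75  1.12] F [-0.5  0.2 -2.1] w 10.9
```

View pics/c3.png

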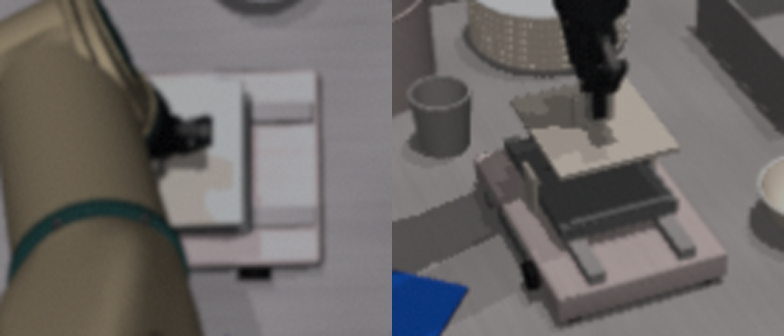

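```bash
python3 - <<'E'
from h import *
d=grab('top'); s=status.read_state()
P=unproj(d,(np.array([(246,80),(246,229)])+.5)/2.8-.5+[170,150],s['eef_pos'][2]-26.4+8); print(P.round(1),P.mean(0)+[0,75,0],s['eef_pos'])
E
python3 go.py 543 251 121.5 3.1466
```

```text
[[607.9 168.3 145.6]
 [474.5 168.4 145.6]] [541.19288164 243.34569388 145.61113096] [544.816544   250.29915827 164.01113096]
shift cm [0.19 0.07 4.25] turn deg 0.0
5.85 [544.8 250.3 164. ] [ 3.1413e+00  1.4000e-03 -3.1360e+00] q [-0.49  0.65  0.03  1.74 -0.02  0.75  1.12] F [ 0.3 -0.5 -2. ] w 11.2
```

Request:
{"name": "play_rows", "arguments": {
  "series": [
    [0,0,1,0,1],
    [0,0,2,0,1],
    [0,0,3,0,1],
    [0,0,3.7,0,1],
    [0,0,4.1,0,1],
    [0,0,4.1,0,1]
  ]
}}

```text
clock: 6.45
eef_pos: [544.1, 251.2, 121.5]
tool_rot: [-3.141, -0.0, -3.134]
force: [0.2, 0.5, -1.5]
width: 10.7
```

```bash
python3 go.py 545 256 121.5 3.1466
```

```text
shift cm [-0.09  0.48 -0.  ] turn deg 0.1
6.45 [544.1 251.2 121.5] [-3.1412e+00 -4.0000e-04 -3.1343e+00] q [-0.49  0.71  0.02  1.77 -0.02  0.66  1.12] F [ 0.2  0.5 -1.5] w 10.7
```

Free of contact. Now I feel for the backstop in +y, in small steps.

Request:
{"name": "play_rows", "arguments": {
  "series": [
    [0,0.2,0,0,1],
    [0,0.4,0,0,1],
    [0,0.5,0,0,1],
    [0,0.5,0,0,1]
  ]
}}

```text
clock: 6.85
eef_pos: [544.0, 256.8, 122.3]
tool_rot: [3.141, 0.0, -3.134]
force: [-0.6, -0.4, -2.1]
width: 11.2
```

Request:
{"name": "play_rows", "arguments": {
  "series": [
    [0,0.1,0,0,1],
    [0,0.2,0,0,1],
    [0,0.2,0,0,1]
  ]
}}

```text
clock: 7.15
eef_pos: [544.0, 258.5, 122.1]
tool_rot: [3.141, 0.0, -3.134]
force: [0.3, -0.1, -2.1]
width: 11.4
```

Request:
{"name": "play_rows", "arguments": {
  "series": [
    [0,0.1,0,0,1],
    [0,0.2,0,0,1],
    [0,0.2,0,0,1]
  ]
}}

```text
clock: 7.45
eef_pos: [544.0, 260.6, 122.1]
tool_rot: [3.141, 0.0, -3.134]
force: [-0.3, 0.2, -2.0]
width: 11.0
```

Request:
{"name": "play_rows", "arguments": {
  "series": [
    [0,0.1,0,0,1],
    [0,0.15,0,0,1],
    [0,0.15,0,0,1]
  ]
}}

```text
clock: 7.75
eef_pos: [544.0, 262.0, 122.1]
tool_rot: [3.141, -0.0, -3.134]
force: [-0.2, -0.3, -1.5]
width: 11.2
```

Request:
{"name": "play_rows", "arguments": {
  "series": [
    [0,0.1,0,0,1],
    [0,0.15,0,0,1],
    [0,0.15,0,0,1]
  ]
}}

```text
clock: 8.05
eef_pos: [544.1, 262.7, 122.1]
tool_rot: [-3.141, -0.0, -3.134]
force: [-0.9, -1.2, -1.3]
width: 11.0
```

Request:
{"name": "play_rows", "arguments": {
  "series": [
    [0,0.1,0,0,1],
    [0,0.15,0,0,1],
    [0,0.15,0,0,1]
  ]
}}

```text
clock: 8.35
eef_pos: [544.1, 262.8, 122.1]
tool_rot: [-3.139, -0.001, -3.135]
force: [-0.4, -5.6, -0.2]
width: 10.8
```

Contact at TCP y≈262.8. I back off about 1.6 mm to centre the plate and lower it onto the hook slopes.

Request:
{"name": "play_rows", "arguments": {
  "series": [
    [0,-0.2,0,0,1],
    [0,-0.35,0,0,1],
    [0,-0.35,0,0,1],
    [0,-0.35,0.1,0,1],
    [0,-0.35,0.2,0,1],
    [0,-0.35,0.3,0,1],
    [0,-0.35,0.4,0,1],
    [0,-0.35,0.4,0,1]
  ]
}}

```text
clock: 9.15
eef_pos: [544.5, 261.8, 118.6]
tool_rot: [3.141, 0.001, -3.134]
force: [0.7, 0.0, 3.2]
width: 11.0
```

```bash
python3 go.py 544 261 117.5 3.1466;python3 - <<'E'
from h import *
a=grab('top')['img'];b=grab('side')['img']
x=cv2.resize(a[160:260,170:300],None,fx=3,fy=3,interpolation=cv2.INTER_CUBIC)
y=cv2.resize(b[110:210,230:360],None,fx=3,fy=3,interpolation=cv2.INTER_CUBIC)
save('c4.png',np.hstack([x,y]))
E
```

```text
shift cm [ 0.05 -0.08  0.11] turn deg 0.1
9.15 [544.5 261.8 118.6] [ 3.1407e+00  1.2000e-03 -3.1341e+00] q [-0.51  0.72  0.02  1.76 -0.03  0.66  1.11] F [0.7 0.  3.2] w 11.0
```

View pics/c4.png

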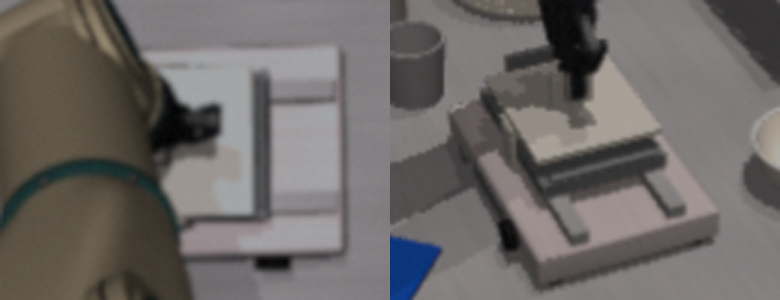

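Request:
{"name": "play_rows", "arguments": {
  "series": [
    [0,-0.06,0.1,0,1],
    [0,-0.06,0.1,0,1],
    [0,-0.06,0.1,0,0.7],
    [0,-0.06,0.1,0,0.7],
    [0,-0.06,0.1,0,0.6],
    [0,-0.06,0.1,0,0.6]
  ]
}}

```text
clock: 9.85
eef_pos: [543.7, 260.2, 116.7]
tool_rot: [-3.141, -0.001, -3.134]
force: [0.1, 0.7, -0.2]
width: 34.3
```

Request:
{"name": "play_rows", "arguments": {
  "series": [
    [0,0,-1,0,0.6],
    [0,0,-3,0,0.6],
    [0,0,-6,0,0.6],
    [0,0,-8,0,0.8],
    [0,0,-8,0,1],
    [0,0,-8,0,1]
  ]
}}

```text
clock: 10.45
eef_pos: [544.0, 260.7, 197.7]
tool_rot: [3.141, 0.001, -3.134]
force: [0.2, -1.1, -0.6]
width: 0.1
```

```bash
python3 go.py 502 256 150 3.1466;python3 - <<'E'
from h import *
a=grab('top')['img'];b=grab('side')['img']
x=cv2.resize(a[160:260,170:300],None,fx=3,fy=3,interpolation=cv2.INTER_CUBIC)
y=cv2.resize(b[110:210,230:360],None,fx=3,fy=3,interpolation=cv2.INTER_CUBIC)
save('c5.png',np.hstack([x,y]))
E
```

```text
shift cm [ 4.21 -0.44  4.77] turn deg 0.1
10.45 [544.  260.7 197.7] [ 3.1412e+00  8.0000e-04 -3.1342e+00] q [-0.51  0.61  0.03  1.7  -0.02  0.83  1.11] F [ 0.2 -1.1 -0.6] w 0.1
```

View pics/c5.png

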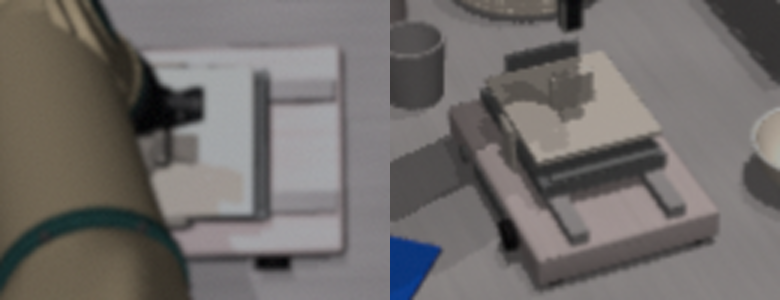

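The plate sits on the hooks with its rib free. Next I press the +x side with shut fingers at x≈584.

Request:
{"name": "play_rows", "arguments": {
  "series": [
    [-2,0,0,0,1],
    [-4,0,1,0,1],
    [-4,0,4,0,1],
    [-4,0,6.5,0,1],
    [-4,0,8,0,1],
    [-4,0,8.3,0,1],
    [-4,0,8.3,0,1]
  ]
}}

```text
clock: 11.25
eef_pos: [583.8, 261.0, 113.7]
tool_rot: [-3.141, -0.001, -3.134]
force: [0.3, -0.8, 0.3]
width: -0.0
```

Request:
{"name": "play_rows", "arguments": {
  "series": [
    [0,0,0.2,0,1],
    [0,0,0.4,0,1],
    [0,0,0.6,0,1],
    [0,0,0.8,0,1],
    [0,0,0.8,0,1]
  ]
}}

```text
clock: 11.75
eef_pos: [584.8, 261.4, 107.2]
tool_rot: [3.141, 0.002, -3.134]
force: [-0.6, -0.0, 4.7]
width: -0.1
```

Request:
{"name": "play_rows", "arguments": {
  "series": [
    [0,0,0.2,0,1],
    [0,0,0.4,0,1],
    [0,0,0.6,0,1],
    [0,0,0.6,0,1]
  ]
}}

```text
clock: 12.15
eef_pos: [584.8, 261.6, 101.0]
tool_rot: [3.14, 0.002, -3.134]
force: [-0.3, 0.5, 3.0]
width: 0.1
```

Request:
{"name": "play_rows", "arguments": {
  "series": [
    [0,0,0.2,0,1],
    [0,0,0.4,0,1],
    [0,0,0.4,0,1]
  ]
}}

```text
clock: 12.45
eef_pos: [584.6, 261.4, 97.2]
tool_rot: [3.141, 0.001, -3.134]
force: [-0.8, -0.2, 10.3]
width: -0.1
```

Request:
{"name": "play_rows", "arguments": {
  "series": [
    [0,0,0.2,0,1],
    [0,0,0.4,0,1],
    [0,0,0.4,0,1]
  ]
}}

```text
clock: 12.75
eef_pos: [584.4, 261.4, 96.1]
tool_rot: [3.14, 0.001, -3.134]
force: [-6.8, -1.6, 29.2]
width: -0.1
```

Request:
{"name": "play_rows", "arguments": {
  "series": [
    [0,0,-1,0,1],
    [0,0,-4,0,1],
    [0,0,-6.5,0,1],
    [3,0,-6.5,0,1],
    [7,0,-6.5,0,1],
    [8.3,0,-5,0,1],
    [8.3,0,-2,0,1],
    [8.3,0,-2,0,1]
  ]
}}

```text
clock: 13.55
eef_pos: [499.5, 260.3, 109.9]
tool_rot: [-3.14, -0.003, -3.133]
force: [0.6, 1.0, 6.4]
width: 0.0
```

```bash
python3 go.py 500 260.5 112 3.1466;python3 - <<'E'
from h import *
a=grab('top')['img'];b=grab('side')['img']
y=cv2.resize(b[120:210,240:350],None,fx=6,fy=6,interpolation=cv2.INTER_CUBIC)
save('c6.png',y)
E
```

```text
shift cm [-0.05  0.02 -0.21] turn deg 0.2
13.55 [499.5 260.3 109.9] [-3.1402 -0.0032 -3.1333] q [-0.55  0.69  0.02  1.88 -0.03  0.58  1.08] F [0.6 1.  6.4] w 0.0
```

View pics/c6.png

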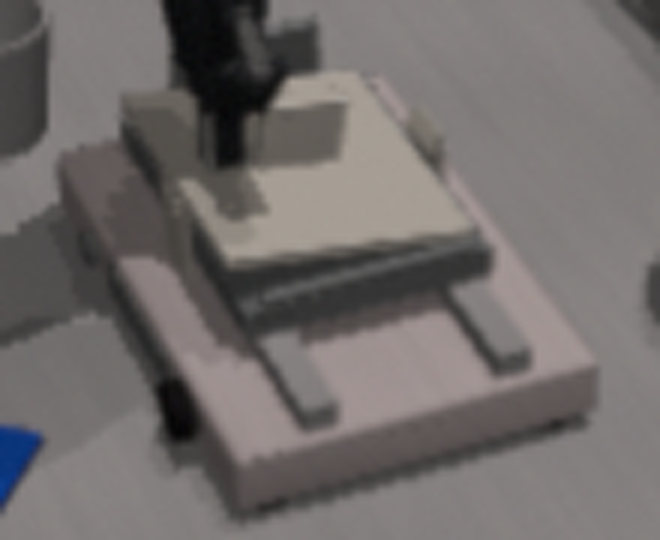

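The +x (right) side is down at the lip, with its hook at (425,130). The left side is still up. The finger is at (230,160), between rib and hook, already touching. I press this side.

Request:
{"name": "play_rows", "arguments": {
  "series": [
    [0,0,0.2,0,1],
    [0,0,0.4,0,1],
    [0,0,0.6,0,1],
    [0,0,0.8,0,1],
    [0,0,0.8,0,1]
  ]
}}

```text
clock: 14.15
eef_pos: [503.6, 260.6, 105.8]
tool_rot: [3.14, 0.005, -3.135]
force: [1.9, 0.1, 5.4]
width: 0.2
```

Request:
{"name": "play_rows", "arguments": {
  "series": [
    [0,0,0.2,0,1],
    [0,0,0.4,0,1],
    [0,0,0.4,0,1]
  ]
}}

```text
clock: 14.45
eef_pos: [504.5, 260.8, 102.3]
tool_rot: [3.139, 0.007, -3.136]
force: [3.1, -0.1, 8.5]
width: 0.3
```

Request:
{"name": "play_rows", "arguments": {
  "series": [
    [0,0,0.2,0,1],
    [0,0,0.4,0,1],
    [0,0,0.4,0,1]
  ]
}}

```text
clock: 14.75
eef_pos: [502.2, 260.2, 97.2]
tool_rot: [3.141, 0.002, -3.135]
force: [0.3, -0.1, 0.3]
width: 0.1
```

Request:
{"name": "play_rows", "arguments": {
  "series": [
    [0.1,0,0.2,0,1],
    [0.1,0,0.3,0,1],
    [0.1,0,0.3,0,1]
  ]
}}

```text
clock: 15.05
eef_pos: [499.9, 260.1, 94.1]
tool_rot: [-3.141, -0.0, -3.134]
force: [-1.7, -1.1, 11.0]
width: 0.2
```

Request:
{"name": "play_rows", "arguments": {
  "series": [
    [0,0,0.2,0,1],
    [0,0,0.4,0,1],
    [0,0,0.4,0,1]
  ]
}}

```text
clock: 15.35
eef_pos: [499.9, 260.1, 93.8]
tool_rot: [3.141, 0.001, -3.135]
force: [-10.2, -4.3, 43.1]
width: -0.2
```

Hard stop at TCP 94, so the top is at 83: home on this side. I re-press the +x side to check it.

Request:
{"name": "play_rows", "arguments": {
  "series": [
    [0,0,-1,0,1],
    [0,0,-4,0,1],
    [0,0,-6.5,0,1],
    [-3,0,-6.5,0,1],
    [-7,0,-6.5,0,1],
    [-8.4,0,-4,0,1],
    [-8.4,0,-1.5,0,1],
    [-8.4,0,-1.2,0,1]
  ]
}}

```text
clock: 16.15
eef_pos: [581.5, 259.5, 97.5]
tool_rot: [-3.138, -0.007, -3.135]
force: [-0.3, 0.4, 0.6]
width: 0.1
```

Request:
{"name": "play_rows", "arguments": {
  "series": [
    [0,0,0.2,0,1],
    [0,0,0.4,0,1],
    [0,0,0.6,0,1],
    [0,0,0.6,0,1]
  ]
}}

```text
clock: 16.55
eef_pos: [584.1, 261.3, 95.9]
tool_rot: [3.141, 0.001, -3.134]
force: [0.5, 0.4, 0.5]
width: -0.3
```

Request:
{"name": "play_rows", "arguments": {
  "series": [
    [0,0,0.2,0,1],
    [0,0,0.4,0,1],
    [0,0,0.4,0,1]
  ]
}}

```text
clock: 16.85
eef_pos: [584.4, 261.3, 94.0]
tool_rot: [3.141, 0.001, -3.134]
force: [-4.3, -1.4, 16.7]
width: 0.1
```

Request:
{"name": "play_rows", "arguments": {
  "series": [
    [0,0,0.15,0,1],
    [0,0,0.15,0,1],
    [0,0,-1,0,1],
    [0,0,-4,0,1],
    [0,0,-8,0,1],
    [0,0,-12,0,1],
    [0,0,-14,0,1]
  ]
}}

```text
clock: 17.55
eef_pos: [585.6, 261.7, 235.3]
tool_rot: [3.139, 0.005, -3.134]
force: [0.5, 0.9, -0.2]
width: 0.1
```

Request:
{"name": "play_rows", "arguments": {
  "series": [
    [0,-5,0,0,1],
    [0,-10,0,0,1],
    [0,-15,0,0,1],
    [0,-20,0,0,1],
    [0,-25,0,0,1],
    [0,-30,0,0,1],
    [0,-30,0,0,1]
  ]
}}

```text
clock: 18.25
eef_pos: [585.6, -49.9, 231.6]
tool_rot: [-3.135, 0.0, 3.136]
force: [0.7, -0.3, 0.5]
width: -0.0
```

Run:
```python
from h import *
print(status.read_state()['eef_pos'])
a=grab('top')['img'];b=grab('side')['img']
x=cv2.resize(a[160:260,170:300],None,fx=3,fy=3,interpolation=cv2.INTER_CUBIC)
y=cv2.resize(b[110:210,230:360],None,fx=3,fy=3,interpolation=cv2.INTER_CUBIC)
save('c7.png',np.hstack([x,y]))
```

```text
[585.57865969 -49.94830133 231.58432018]
```

View pics/c7.png

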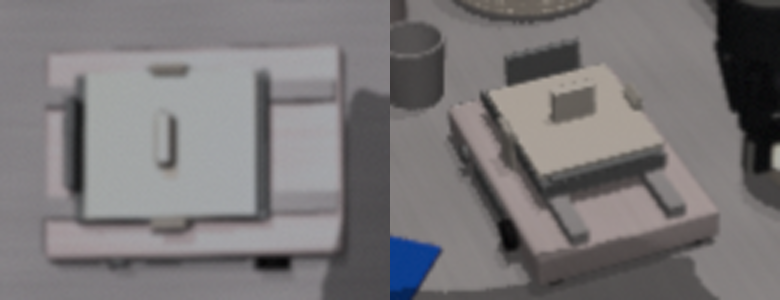

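The plate lies flat between backstop and lip, with both hooks over its edges at (168,70) and (170,224) in the top crop. The arm is clear, so I hand in.

```bash
python3 -c "
from h import *
print(order.finish_job())"
```

```text
the job is handed in; nothing more can be done
None
```

The white cover plate is clipped onto the slicer carriage and handed in at about 18 s on the robot's clock.

- **Placing:** I gripped the plate by its rib and lowered it onto the hooks. I touched the backstop lightly (about 6 N) to find where the carriage was, then backed off about 1.5 mm so the plate sat between backstop and lip.
- **Pressing:** I pressed each side down with shut fingers. Both sides then stopped hard with the TCP at about 94 mm, which puts the plate's top at 83 mm, its home height.
- **Last picture:** The plate lies flat with both hooks over its edges, and the arm is clear of it. I did not compare the other objects with their starting positions. None was moved on purpose, and no unexpected contact force showed up.

Two readings did not fit neatly:

- **In-hand offset:** The cameras put the plate about 5 mm off the TCP in y while it was gripped. The touch on the backstop agreed, so I followed the touch.
- **Pressing force:** The last press on the -x side peaked at 43 N, through the fingertips after the plate was already home. That is above the 10 to 20 N expected for a click but well under the 120 N wrist limit.

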